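# Refit the radio's fallen knob and hold it pressed

### The arm

A 7-joint arm with a two-finger parallel gripper is mounted at the origin on the work surface; the furniture and walls round the work are solid. World frame = base frame: x ahead of the robot, y to its left, z up, the work surface at z = 0. Lengths are in m, angles in rad, forces in N, time in s.
With the tool pointing down it reaches from about 0.425 to 0.8 m from the base axis. Payload 8.3 kg.
Tool frame: the origin (TCP) lies between the finger pads; the fingertips stand 17 mm ahead of it and the grasp point (between the pads) lies 2 mm behind it; z points along the fingers, y is the line along which they close (so a half turn about z gives the same grasp; the last joint's range is limited). The gripper opens to 85 mm and grips with 20 to 120 N. Pads are 22 mm wide; open, the fingers measure 114 mm over their backs; the gripper's body (76 mm by 85 mm) begins 54 mm behind the grasp point. The pads swing forward as they close: fully open they stand 13 mm farther back than shut.
Start: joints at [1.126, 0.383, 0.016, 1.37, -0.006, 1.388, -0.046], TCP at [0.233, -0.58, 0.248] pointing down, gripper open.
Joint ranges: [-2.95, 2.95], [-0.25, 2.06], [-1.52, 1.56], [0.18, 2.33], [-1.44, 4.58], [0.02, 2.06], [-3.01, 3.01]. Speed limits (rad/s): [2.39, 2.39, 3.01, 3.01, 3.14, 3.14, 3.14].

### API

Orientations are given as [roll, pitch, yaw] about the fixed x, y, z axes, in that order (R = Rz(yaw) Ry(pitch) Rx(roll)).
In Python, from bench import sense, snapshot, hand_in gives the robot as it stands. The module is installed in compiled form; this text tells all that it offers.
- The arm moves only by the tool jog_arm, never from a script. Its arguments are lists of equal length, an entry for each row: "slide": the shift along the tool's x, y, z normalised to -1 to 1, where 1 is 0.02 m, a list of three; "dr": the turn, a rotation vector about the tool's x, y, z normalised to -1 to 1, where 1 is 5 degrees, a list of three; "claw": the opening, from -1 (shut) to 1 (fully open). In form: {"slide": [[tx, ty, tz], ...], "dr": [[wx, wy, wz], ...], "claw": [claw, ...]}. A call has 1 to 20 rows; each row shifts and turns the commanded pose from where the row before left it, along the tool's axes as they then stand; what a row does not reach is not made up. A row lasts 1/8 s, in which the tool goes at most 62.5 mm and 10.7 degrees, less where a joint would pass 70% of its speed; a pose out of reach is approached as far as the arm can. A call with a number of a shift or a turn outside -1 to 1 is refused whole. A call with a gripper value outside its range is refused whole. The fingers move at their own pace and stop on an object; "force" is the grip in N (left out, the last holds). Time passes only in rows, so rows that do not move let the fingers close. It gives the time, the measured TCP pose, the force, the opening and the grip force at its end, in the units of the state.
- sense(): the state, without advancing time (a new reading comes with each control period).
- snapshot(name): name is "side" or "top" or "wrist"; returns a dict with "color" (400x640x3 uint8, blue, green, red), "depth" (400x640 float32, m along the optical axis (not along the pixel's ray), 0 where there is no reading), "mtx" (3x3 intrinsics, pixels), "R" (3x3) and "t" (3): a world point X has camera coordinates R X + t. Camera axes: x right, y down, z forward; pixel columns grow to the right and rows downward; lengths in m; the calibration is good to about 2 mm. A picture is of the moment at which its call begins.
- hand_in(): hands the job in; it is judged then, once.
The state is a dict: "time_s": time; "joint_pos": joint angles; "joint_velocities": joint speeds; "joint_efforts": joint torques, N m; "ee_pos": TCP position; "tcp_rot": TCP orientation; "wrist_force": force on the tool from outside, world axes, zero at the start; "wrist_torque": the same for the moment, N m; "finger_gap": finger opening in m; "gripper_force": force on a finger pad.
Only numpy, scipy, OpenCV 4.12 (cv2) and the standard library are available. Lean on these libraries where they do the work, as an engineer would, in place of code of your own. Each camera call takes 0.05 s, during which the arm holds its last target. There are 200 camera calls.

### The job

The volume knob has come off the table radio and lies on its side on the desk. Stand it up, turn it so that the flat in its bore matches the flat of the bare D-shaped shaft on top of the radio, and push it fully home on that shaft; then press it down to the end of the push switch, as for the long press that turns the radio on, and finish like that, still holding the knob pressed in. Do not knock the mug, the keys or the matchbox about.

Things in the scene. Friction and masses are not known exactly. Their poses are not given: they have to be found in the camera images.
- knob: Loose matt black knob with a silver top disc: 12 flat facets (44 mm across, one faces its +x, then every 30 deg), 30 mm tall, about 60 g. Origin: centre of the underside, where the bore opens; +z along the axis to the silver top; +x to the orange index line. Starts lying on a facet, axis level, index line uppermost; does not roll, tips easily onto its underside if pushed high on the silver face.
- knob_mark (a point): Outer end of the orange index line on the knob's top face: 20 mm from the axis along the knob's +x, 30 mm above its underside; axes as the knob's. The line also runs down that facet.
- knob_bore (a point): Centre of the inner end of the knob's bore, 16 mm above its underside; axes as the knob's. The bore is a blind D, 13.6 mm across, its flat on the side away from the index line (knob's -x), 3.2 mm from the axis, over the whole depth.
- shaft_tip (a point): Tip centre of the bare upright brass shaft on the right of the radio's top: 12 mm thick, 22 mm out of the panel, tip 120 mm above the desk; upper 17 mm cut to a D, flat 2.4 mm from the axis on this frame's -x side; round edge of the tip bevelled 1 mm. +z up. Turns with the shaft, which is stiff (0.05 N m) and keeps its angle. Knob fits with its +x along this +x (0.8 mm clearance, 0.15 rad play).
- shaft_foot (a point): Shaft axis where it leaves the black panel; axes as shaft_tip, moves with it. Fully home, the tip meets the bore's end: the knob's underside is then 6 mm above this point. A steel nut 18 mm wide and 2.3 mm high surrounds it.
- switch (a joint): Push switch under the shaft: how far the shaft is pressed down into the radio, 0 to 0.003 m. Springs back when released; starts to move at 3 N, takes 7.5 N at the end of its travel.
- radio: Table radio, fixed: dark wood case 105 mm deep, 235 wide, black top panel 98 mm above the desk. Origin: centre of underside; +x from the front (cloth grille, display) to the back, +y to its left. Bare shaft on top at x 0, y -68 mm; an identical knob, already fitted (top 134 mm up), at x 0, y +68 mm; three small keys 2 mm proud between them.
- mug: Striped mug, 98 mm high, 85 mm wide, 121 with the handle (on its -y side), standing on the left; origin on its underside, middle of its outline. Leave alone.
- keys: Bunch of keys, 90 x 120 x 8 mm, lying right of the radio; origin at the centre of its underside. Leave alone.
- matchbox: Red matchbox, 36 x 54 x 16 mm, lying on the left; origin at the centre of its underside. Leave alone.
Things that resemble listed ones, but are neither listed nor needed, are in the scene too. Several things have the shape of the knob; the one meant has the colours described above.

How it is judged:
On the way, in this order (a step that is already met when the one before it is completed fails the run):
1. the knob is righted: its axis upright, bore side down (angle between knob's own z axis and vertical below 0.2 rad), for 0.2 s.
2. the knob is fully home on the shaft, flat against flat (z of knob in the frame of shaft_tip below -0.0135 m and horizontal distance between knob and shaft_tip below 0.003 m and angle between knob's own z axis and vertical below 0.12 rad and angle between the x axis of knob and the x axis of shaft_tip, either way round below 0.35 rad and x of knob_mark in the frame of shaft_tip above 0.01 m), for 0.1 s.
At the end, for the whole second after the job is handed in: Knob on the shaft: mark within 0.35 rad of the shaft's +x, tilt under 0.12 rad, underside 13.5 mm or more below the tip, within 3 mm of its axis; switch pressed in over 2.2 of its 3 mm; fingers still on the knob with over 2 N; mug, keys, matchbox not moved over 25 mm (all of step 2 and value of joint switch above 0.0022 m and contact force between the fingers and knob above 2 N); the arm keeps its last pose, push and grip.
It fails at once if mug knocked more than 25 mm away (distance of mug from where it was at the start of the episode above 0.025 m).
It fails at once if keys knocked more than 25 mm away (distance of keys from where it was at the start of the episode above 0.025 m).
It fails at once if matchbox knocked more than 25 mm away (distance of matchbox from where it was at the start of the episode above 0.025 m).
It also fails if it takes over 51 s, if anything falls off the work surface, if the arm or the gripper's body presses on something with over 40 N, if the wrist force passes 120 N, or if a joint passes its speed limit or range.

## Working session

There is one attempt and no reset: what is moved stays moved. The work goes in short steps, Python scripts to look and compute and a tool call to move; the robot and the scene stay as the last step left them, time stands still between calls to the robot, and variables do not carry over. Pictures are saved under pics/ and viewed, at most 10 in all, crops included, and the job is handed in when it is done.

Besides the shell and the picture viewer there is one more tool, called by a JSON object that holds its "api" and its "payload". jog_arm: Moves the arm, as the interface text tells. Scaled input: -1 to 1 covers 0.02 m each way for a shift and 5 degrees each way for a turn. Its arguments: {"type":"object","properties":{"slide":{"type":"array"},"dr":{"type":"array"},"claw":{"type":"array"},"force":{"type":"number"}},"required":["slide","dr","claw"]}

```bash
mkdir -p pics
cat > h.py <<'E'
import numpy as np, cv2
from bench import sense, snapshot, hand_in
def pt(s,u,v,z=None):
    d=np.linalg.inv(s['mtx'])@np.array([u,v,1.0]); R=s['R'];t=s['t']
    c=-R.T@t; r=R.T@d
    if z is None: return c+r*s['depth'][int(round(v)),int(round(u))]
    return c+r*(z-c[2])/r[2]
def px(s,X):
    p=s['mtx']@(s['R']@np.array(X)+s['t']); return p[:2]/p[2]
E
python3 - <<'E'
from h import *
print({k:np.round(v,3) for k,v in sense().items()})
for n in ("side","top"):
    s=snapshot(n); cv2.imwrite(f'pics/{n}0.png',s['color']); np.savez(f'{n}0.npz',**s)
    print(n,s['mtx'],-s['R'].T@s['t'],s['R'].round(2))
E
```

```text
{'time_s': np.float64(0.0), 'joint_pos': array([ 1.126,  0.384,  0.016,  1.371, -0.006,  1.388, -0.046]), 'joint_velocities': array([ 0.001,  0.001, -0.002, -0.   , -0.001,  0.   , -0.001]), 'joint_efforts': array([-0.0000e+00, -6.2759e+01,  8.4400e-01, -3.7182e+01,  1.6000e-02,
        1.4000e-02,  0.0000e+00]), 'ee_pos': array([ 0.233, -0.58 ,  0.247]), 'tcp_rot': array([-3.14 ,  0.   ,  0.382]), 'wrist_force': array([-0.443,  0.83 ,  0.795]), 'wrist_torque': array([-0.006, -0.037, -0.016]), 'gripper_force': np.float64(0.0), 'finger_gap': np.float64(0.085)}
side [[385.81509232   0.         319.80735129]
 [  0.         385.81509232 198.8515977 ]
 [  0.           0.           1.        ]] [ 0.55633124 -0.72659981  0.52631332] [[ 1.    0.02  0.01]
 [ 0.02 -0.48 -0.88]
 [-0.01  0.88 -0.48]]
top [[364.71953766   0.         320.30370547]
 [  0.         364.71953766 198.87534228]
 [  0.           0.           1.        ]] [0.42249959 0.01400878 0.95542263] [[ 0.02 -1.    0.03]
 [-0.99 -0.02 -0.15]
 [ 0.15 -0.02 -0.99]]
```

View pics/top0.png

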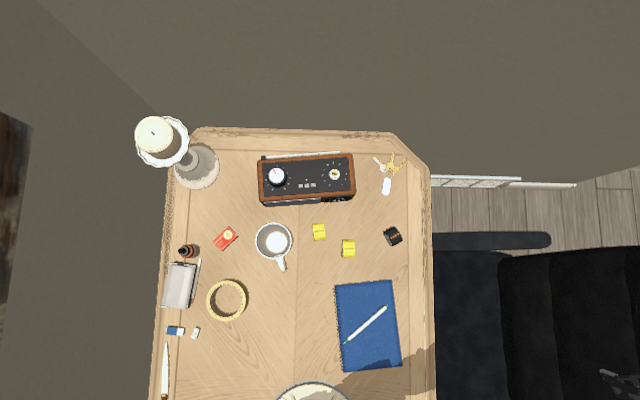

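View pics/side0.png

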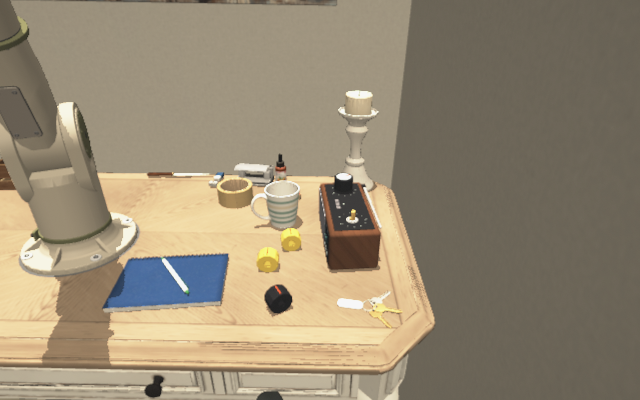

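The top view shows the radio at (306,179) with its bare shaft at (335,174) and the keys at (388,172). The matchbox is at (225,238) and the mug at (273,242). Knob-shaped things, top-view pixels:
- Black at (393,236); in the side view it is at (278,299).
- Yellow at (319,231).
- Yellow at (348,248).
- Fitted knob at (277,176).

Only the black one is loose and has the orange line, so I'll confirm it in an enlarged crop.

Run:
```python
from h import *
S={n:dict(np.load(f'{n}0.npz')) for n in('top','side')}
c=lambda n,x,y,w,h,W,H:cv2.resize(S[n]['color'][y:y+h,x:x+w],(W,H),interpolation=cv2.INTER_CUBIC)
cv2.imwrite('pics/crop1.png',np.vstack([np.hstack([c('top',373,216,40,40,300,300),c('side',258,279,40,40,300,300)]),np.hstack([c('top',315,154,40,40,300,300),c('side',333,196,40,40,300,300)])]))
t,s=S['top'],S['side']
for n,u,v,z in [('top',393,236,None),('top',393,236,.022),('side',278,299,None),('top',335,174,None),('top',335,174,.12),('side',353,212,None),('side',353,212,.12),('top',277,176,.134),('top',277,176,None)]:
    print(n,u,v,z,pt(S[n],u,v,z).round(4))
# black knob & orange masks
for n,(x,y,w) in {'top':(373,216,40),'side':(253,274,50)}.items():
    im=S[n]['color'][y:y+w,x:x+w]; hsv=cv2.cvtColor(im,cv2.COLOR_BGR2HSV)
    o=(hsv[...,0]<14)&(hsv[...,1]>170)&(hsv[...,2]>110); k=hsv[...,2]<70
    for nm,m in(('or',o),('blk',k)):
        q=np.argwhere(m)[:,::-1]+[x,y]
        if nm=='or':
            for a in q: print(n,nm,a,pt(S[n],*a).round(4))
        else: print(n,nm,len(q),q.mean(0),q.min(0),q.max(0),cv2.minAreaRect(q.astype(np.float32)))
# radio dark-top orientation by depth: points height .09-.103
D=t['depth']; P=np.array([[pt(t,u,v) if D[v,u]>0 else [0,0,0] for u in range(250,365)] for v in range(145,210)])
m=(abs(P[...,2]-.098)<.006); q=P[m][:,:2].astype(np.float32); r=cv2.minAreaRect(q); print('radio',r, m.sum())
```

```text
top 393 236 None [ 0.4755 -0.1907  0.0459]
top 393 236 0.022 [ 0.4769 -0.196   0.022 ]
side 278 299 None [ 0.4796 -0.2097  0.0356]
top 335 174 None [ 0.6168 -0.0397  0.1047]
top 335 174 0.12 [ 0.6133 -0.0387  0.12  ]
side 353 212 None [ 0.6193 -0.0409  0.119 ]
side 353 212 0.12 [ 0.6192 -0.0426  0.12  ]
top 277 176 0.134 [0.6019 0.0954 0.134 ]
top 277 176 None [0.602  0.0954 0.1339]
top or [398 233] [ 0.4831 -0.2028  0.0481]
top or [395 235] [ 0.4782 -0.196   0.0447]
top or [393 236] [ 0.4755 -0.1907  0.0459]
top or [391 237] [ 0.473  -0.1857  0.0456]
top or [392 237] [ 0.473  -0.188   0.0463]
top or [391 238] [ 0.4704 -0.1855  0.0461]
top blk 153 [392.96732026 235.52287582] [384 227] [401 245] ((392.8810729980469, 235.5865020751953), (17.13050079345703, 12.498649597167969), 53.97262954711914)
side or [275 286] [ 0.4721 -0.1877  0.0462]
side or [276 286] [ 0.5563 -0.7266  0.5263]
side or [275 287] [ 0.4724 -0.19    0.0458]
side or [276 287] [ 0.4742 -0.1897  0.0456]
side or [277 287] [ 0.476  -0.1899  0.0458]
side or [276 288] [ 0.4743 -0.1912  0.0446]
side or [277 288] [ 0.4764 -0.1934  0.0466]
side or [277 289] [ 0.4769 -0.1969  0.0474]
side or [278 289] [ 0.4783 -0.1947  0.0454]
side or [277 290] [ 0.4767 -0.1964  0.0446]
side or [278 290] [ 0.4787 -0.198   0.046 ]
side or [279 290] [ 0.4804 -0.1967  0.0449]
side or [278 291] [ 0.4787 -0.1985  0.0441]
side or [279 291] [ 0.4807 -0.1997  0.0453]
side or [279 292] [ 0.481  -0.2022  0.0452]
side or [280 292] [ 0.4828 -0.2025  0.0455]
side blk 506 [277.88537549 299.3458498 ] [265 285] [291 312] ((277.6000061035156, 298.8000183105469), (25.60000228881836, 24.0), 53.13010025024414)
radio ((0.6145095229148865, 0.029433324933052063), (0.1143728643655777, 0.23360610008239746), 5.1700334548950195) 3795
```

View pics/crop1.png

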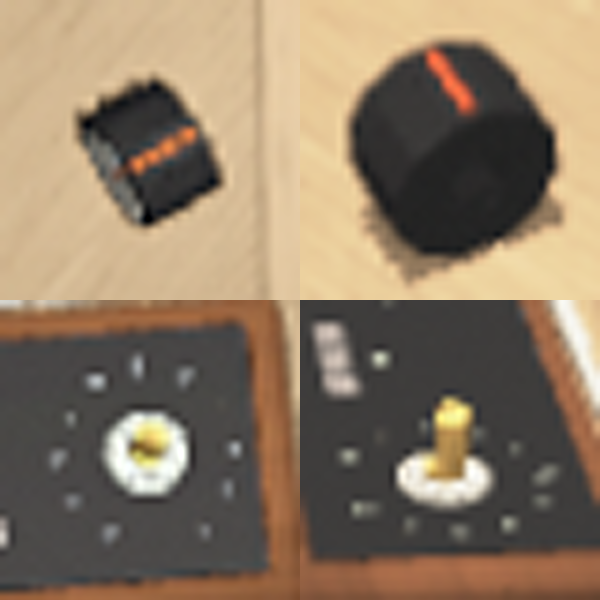

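The crop confirms it: the black knob has the orange line uppermost and its silver face towards +y. The shaft ledge shows on its left side in the side view, so the flat faces roughly world -x. I'll move over the knob for a close look.

{"api": "jog_arm", "payload": {"slide": [[0.9, -0.66, 0], [0.9, -0.66, 0], [0.9, -0.66, 0], [0.9, -0.66, 0], [0.9, -0.66, 0], [0.9, -0.66, 0], [0.9, -0.66, 0], [0.9, -0.66, 0], [0.9, -0.66, 0], [0.9, -0.66, 0], [0.9, -0.66, 0], [0.9, -0.66, 0], [0.9, -0.66, 0], [0.9, -0.66, 0], [0.9, -0.66, 0], [0.9, -0.66, 0], [0.9, -0.66, 0], [0.9, -0.66, 0], [0.9, -0.66, 0], [0, 0, 0]], "dr": [[0, 0, 0], [0, 0, 0], [0, 0, 0], [0, 0, 0], [0, 0, 0], [0, 0, 0], [0, 0, 0], [0, 0, 0], [0, 0, 0], [0, 0, 0], [0, 0, 0], [0, 0, 0], [0, 0, 0], [0, 0, 0], [0, 0, 0], [0, 0, 0], [0, 0, 0], [0, 0, 0], [0, 0, 0], [0, 0, 0]], "claw": [-1, -1, -1, -1, -1, -1, -1, -1, -1, -1, -1, -1, -1, -1, -1, -1, -1, -1, -1, -1], "force": 30}}

```text
time_s: 2.6
ee_pos: [0.4577, -0.2173, 0.2485]
tcp_rot: [3.142, -0.001, 0.386]
wrist_force: [0.2, -0.0, -0.7]
finger_gap: 0.0003
gripper_force: 0.0
```

Run:
```python
from h import *
q=sense();print({k:np.round(q[k],3) for k in('time_s','ee_pos','tcp_rot','joint_pos')})
s=snapshot('wrist'); cv2.imwrite('pics/w1.png',s['color']); np.savez('w1.npz',**s)
print(s['mtx'],-s['R'].T@s['t'],s['R'].round(2)); print(px(s,[.477,-.196,.022]),px(s,[.616,-.041,.12]))
```

```text
{'time_s': np.float64(2.6), 'ee_pos': array([ 0.458, -0.217,  0.249]), 'tcp_rot': array([ 3.142e+00, -1.000e-03,  3.860e-01]), 'joint_pos': array([ 0.631,  0.142, -0.278,  1.679,  0.039,  1.326, -0.838])}
[[286.14480786   0.         315.99951559]
 [  0.         286.14480786 203.3618246 ]
 [  0.           0.           1.        ]] [ 0.53636225 -0.18648114  0.37477654] [[ 0.38 -0.93 -0.  ]
 [-0.88 -0.36  0.32]
 [-0.3  -0.12 -0.95]]
[305.15549223 155.80406102] [165.69172556 -89.03685471]
```

View pics/w1.png

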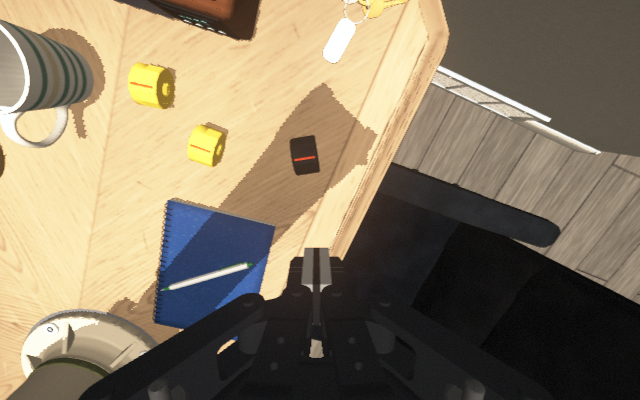

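The wrist view shows the black knob at (305,155), with its line running from (295,159) at the silver end to (316,157). The mug, the yellow parts and the radio's edge are to the left and above.

Run:
```python
from h import *
s=dict(np.load('w1.npz')); x,y,w=280,125,55
im=s['color'][y:y+w,x:x+w]; h=cv2.cvtColor(im,cv2.COLOR_BGR2HSV)
o=((h[...,0]<12)|(h[...,0]>172))&(h[...,1]>120)&(h[...,2]>90)
q=np.argwhere(o)[:,::-1]+[x,y]
P=np.array([pt(s,*a,.044) for a in q]); print(len(q),P.mean(0))
l=cv2.fitLine(P[:,:2].astype(np.float32),cv2.DIST_HUBER,0,.001,.001).ravel(); print(l, np.degrees(np.arctan2(l[1],l[0])))
pr=(P[:,:2]-l[2:])@l[:2]; print(l[2:]+l[:2]*pr.min(),l[2:]+l[:2]*pr.max(),np.ptp(pr))
k=(h[...,2]<55); n,L,st,c=cv2.connectedComponentsWithStats(k.astype(np.uint8)); i=1+st[1:,4].argmax()
q=(np.argwhere(L==i)[:,::-1]+[x,y]).astype(np.float32); r=cv2.minAreaRect(q);print(r)
for b in cv2.boxPoints(r): print(b,pt(s,*b,.04).round(4))
print(c[i]+[x,y],pt(s,*(c[i]+[x,y]),.035))
```

```text
71 [ 0.47785743 -0.19512525  0.044     ]
[ 0.5065341  -0.8622199   0.47785744 -0.19512525] -59.566753
[ 0.47018362 -0.18206291] [ 0.48439619 -0.20625548] 0.028058471706426898Traceback (most recent call last):
  File "<stdin>", line 9, in <module>
ValueError: attempt to get argmax of an empty sequence
```

{"api": "jog_arm", "payload": {"slide": [[0, 0, 0], [0, 0, 0], [0.48, -0.86, 0], [0.48, -0.86, 0], [0.48, -0.86, 0], [0, 0, 1], [0, 0, 1], [0, 0, 1], [0, 0, 1], [0, 0, 1], [0, 0, 1], [0, 0, 1], [0, 0, 1], [0, 0, 1], [0, 0, 1], [0, 0, 0], [0, 0, 0]], "dr": [[0, 0, -0.83], [0, 0, -0.83], [0, 0, 0], [0, 0, 0], [0, 0, 0], [0, 0, 0], [0, 0, 0], [0, 0, 0], [0, 0, 0], [0, 0, 0], [0, 0, 0], [0, 0, 0], [0, 0, 0], [0, 0, 0], [0, 0, 0], [0, 0, 0], [0, 0, 0]], "claw": [-1, -1, -1, -1, -1, -1, -1, -1, -1, -1, -1, -1, -1, -1, -1, -1, -1]}}

```text
time_s: 4.78
ee_pos: [0.4563, -0.1601, 0.0491]
tcp_rot: [3.141, -0.001, 0.527]
wrist_force: [0.3, -0.0, 0.5]
finger_gap: 0.0
gripper_force: 0.0
```

{"api": "jog_arm", "payload": {"slide": [[0, 0.25, 0], [0, 0.25, 0], [0, 0.25, 0], [0, 0.25, 0], [0, 0.25, 0], [0, 0.25, 0], [0, 0.25, 0], [0, 0.25, 0], [0, 0, 0], [0, 0, 0]], "dr": [[0, 0, 0], [0, 0, 0], [0, 0, 0], [0, 0, 0], [0, 0, 0], [0, 0, 0], [0, 0, 0], [0, 0, 0], [0, 0, 0], [0, 0, 0]], "claw": [-1, -1, -1, -1, -1, -1, -1, -1, -1, -1]}}

```text
time_s: 6.02
ee_pos: [0.4757, -0.1955, 0.0481]
tcp_rot: [-3.141, 0.0, 0.526]
wrist_force: [0.5, 0.0, -0.2]
finger_gap: 0.0001
gripper_force: 0.0
```

Run:
```python
from h import *
s=snapshot('side'); np.savez('s2.npz',**s); w=snapshot('wrist'); np.savez('w2.npz',**w)
u,v=px(s,[.487,-.21,.02]).astype(int); a,b=px(w,[.487,-.21,.02]).astype(int); print(u,v,a,b)
c=lambda s,u,v:cv2.resize(s['color'][max(v-40,0):v+40,u-40:u+40],(400,400),interpolation=cv2.INTER_CUBIC)
cv2.imwrite('pics/c2.png',np.hstack([c(s,u,v),c(w,a,b)]))
```

```text
282 305 344 249
```

View pics/c2.png

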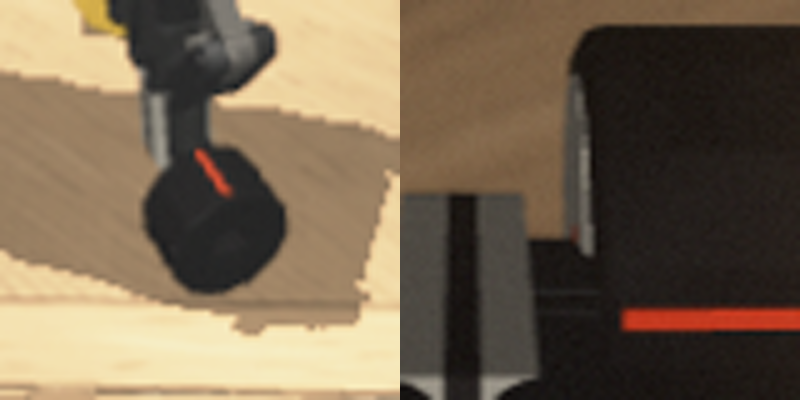

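It's still lying down: the push only slid the knob. In the side crop the line runs from about (280,295) to (287,304), and the finger is behind the silver face. I'll grip it across its sides instead, tilt it past its balance point and set it down. First I measure it again.

{"api": "jog_arm", "payload": {"slide": [[0, -0.5, -0.5], [0, 0, -1], [0, 0, -1], [0, 0, -1], [0, 0, -1], [0, 0, -1], [0, 0, 0]], "dr": [[0, 0, 0], [0, 0, 0], [0, 0, 0], [0, 0, 0], [0, 0, 0], [0, 0, 0], [0, 0, 0]], "claw": [-1, -1, 1, 1, 1, 1, 1]}}

```text
time_s: 7.0
ee_pos: [0.4717, -0.1864, 0.1603]
tcp_rot: [3.139, -0.002, 0.527]
wrist_force: [0.9, -0.6, -0.0]
finger_gap: 0.085
gripper_force: 0.0
```

```bash
cat >> h.py <<'E'
def orange(s,X,w=45,z=.044):
    u,v=px(s,X).astype(int); x,y=max(u-w,0),max(v-w,0)
    h=cv2.cvtColor(s['color'][y:y+2*w,x:x+2*w],cv2.COLOR_BGR2HSV)
    o=((h[...,0]<12)|(h[...,0]>172))&(h[...,1]>150)&(h[...,2]>90)
    n,L,st,c=cv2.connectedComponentsWithStats(o.astype(np.uint8))
    if n<2: return print('none')
    q=np.argwhere(L==1+st[1:,4].argmax())[:,::-1]+[x,y]
    P=np.array([pt(s,*a,z) for a in q])
    l=cv2.fitLine(P[:,:2].astype(np.float32),cv2.DIST_HUBER,0,.001,.001).ravel()
    pr=(P[:,:2]-l[2:])@l[:2]
    print(len(q),q.mean(0),'line deg',np.degrees(np.arctan2(l[1],l[0])),'ends',l[2:]+l[:2]*pr.min(),l[2:]+l[:2]*pr.max(),'len',np.ptp(pr))
E
python3 - <<'E'
from h import *
q=sense();print(q['ee_pos'],q['tcp_rot'])
for n in('wrist','side'):
    s=snapshot(n); orange(s,[.49,-.215,.044])
t=np.load('top0.npz'); 
# right desk edge at x~.49 : depth profile along y
for u in range(395,445,3):
    print(u,pt(t,u,230).round(3),end=' ')
E
```

```text
[ 0.47169994 -0.18636604  0.16028897] [ 3.13872402e+00 -2.18672951e-03  5.27206394e-01]
88 [357.88636364 204.19318182] line deg -59.4886 ends [ 0.48618716 -0.20967502] [ 0.4985155  -0.23059487] len 0.024282263372203308
23 [284.08695652 298.95652174] line deg -59.856407 ends [ 0.48573961 -0.20810557] [ 0.4973344  -0.22807262] len 0.023089436316410472
395 [ 0.491 -0.196  0.044] 398 [ 0.491 -0.204  0.044] 401 [ 0.494 -0.222  0.002] 404 [ 0.495 -0.23   0.001] 407 [ 0.495 -0.239 -0.002] 410 [ 0.495 -0.245  0.003] 413 [ 0.495 -0.253  0.005] 416 [ 0.495 -0.261  0.005] 419 [ 0.495 -0.27   0.   ] 422 [ 0.496 -0.278  0.001] 425 [ 0.496 -0.287 -0.002] 428 [ 0.497 -0.297 -0.009] 431 [ 0.498 -0.308 -0.019] 434 [ 0.556 -0.57  -0.768] 437 [ 0.557 -0.589 -0.779] 440 [ 0.557 -0.6   -0.771] 443 [ 0.557 -0.614 -0.769]
```

{"api": "jog_arm", "payload": {"slide": [[0.05, 0.88, 0], [0, 0.88, 0], [0, 0, 0.2], [0, 0, 0.2], [0, 0, 0.2], [0, 0, 0.2], [0, 0, 0.2], [0, 0, 0.2], [0, 0, 0.2], [0, 0, 0.2], [0, 0, 0.2], [0, 0, 0.2], [0, 0, 0.2], [0, 0, 0.2], [0, 0, 0.2], [0, 0, 0.2], [0, 0, 0.2], [0, 0, 0.2], [0, 0, 0.2], [0, 0, 0.2]], "dr": [[0, 0, 0], [0, 0, 0], [0, 0, -1], [0, 0, -1], [0, 0, -1], [0, 0, -1], [0, 0, -1], [0, 0, -1], [0, 0, -1], [0, 0, -1], [0, 0, -1], [0, 0, -1], [0, 0, -1], [0, 0, -1], [0, 0, -1], [0, 0, -1], [0, 0, -1], [0, 0, -1], [0, 0, -1], [0, 0, -1]], "claw": [1, 1, 1, 1, 1, 1, 1, 1, 1, 1, 1, 1, 1, 1, 1, 1, 1, 1, 1, 1]}}

```text
time_s: 9.6
ee_pos: [0.4896, -0.2178, 0.0855]
tcp_rot: [-3.142, -0.001, 2.099]
wrist_force: [0.1, 0.8, -0.9]
finger_gap: 0.0856
gripper_force: 0.0
```

{"api": "jog_arm", "payload": {"slide": [[0, 0, 0]], "dr": [[0, 0, 0]], "claw": [1]}}

```text
time_s: 9.72
ee_pos: [0.4893, -0.2175, 0.0854]
tcp_rot: [-3.141, -0.001, 2.096]
wrist_force: [-0.0, 0.8, -0.2]
finger_gap: 0.0856
gripper_force: 0.0
```

{"api": "jog_arm", "payload": {"slide": [[0, 0.08, 0.8], [0, 0, 0.8], [0, 0, 0.8], [0, 0, 0.77], [0, 0, 0], [0, 0, 0], [0, 0, 0], [0, 0, 0], [0, 0, 0], [0, 0, 0], [0, 0, 0]], "dr": [[0, 0, 0], [0, 0, 0], [0, 0, 0], [0, 0, 0], [0, 0, 0], [0, 0, 0], [0, 0, 0], [0, 0, 0], [0, 0, 0], [0, 0, 0], [0, 0, 0]], "claw": [1, 1, 1, 1, 1, -1, -1, -1, -1, -1, -1], "force": 30}}

```text
time_s: 11.1
ee_pos: [0.4913, -0.216, 0.0237]
tcp_rot: [3.141, 0.001, 2.097]
wrist_force: [-1.2, -0.2, 6.0]
finger_gap: 0.0435
gripper_force: 30.9
```

{"api": "jog_arm", "payload": {"slide": [[0, 0, -1], [0, 0, -1], [0, 0, 0], [0, 0, 0], [0, 0, 0], [0, 0, 0], [0, 0, 0], [0, 0, 0], [0, 0, 0], [0, 0, 0], [0, 0, 0], [0, 0, 0], [0, 0, 0], [0, 0, 0], [0, 0, 0]], "dr": [[0, 0, 0], [0, 0, 0], [0, 1, 0], [0, 1, 0], [0, 1, 0], [0, 1, 0], [0, 1, 0], [0, 1, 0], [0, 1, 0], [0, 1, 0], [0, 1, 0], [0, 1, 0], [0, 1, 0], [0, 0, 0], [0, 0, 0]], "claw": [-1, -1, -1, -1, -1, -1, -1, -1, -1, -1, -1, -1, -1, -1, -1]}}

```text
time_s: 12.98
ee_pos: [0.4911, -0.2155, 0.063]
tcp_rot: [3.14, -0.958, 2.099]
wrist_force: [-0.0, 0.0, -0.4]
finger_gap: 0.0435
gripper_force: 30.8
```

Run:
```python
from h import *
q=sense();print({k:np.round(q[k],3) for k in('time_s','ee_pos','tcp_rot','joint_pos')})
s=snapshot('side'); np.savez('s3.npz',**s); w=snapshot('wrist')
u,v=px(s,q['ee_pos']).astype(int); print(u,v)
cv2.imwrite('pics/c3.png',np.hstack([cv2.resize(s['color'][v-60:v+60,u-60:u+60],(400,400)),cv2.resize(w['color'][:,120:520],(400,400))]))
```

```text
{'time_s': np.float64(12.975), 'ee_pos': array([ 0.491, -0.216,  0.063]), 'tcp_rot': array([ 3.14 , -0.958,  2.099]), 'joint_pos': array([ 0.856,  1.067, -0.531,  1.089, -0.077,  1.873,  0.911])}
283 289
```

View pics/c3.png

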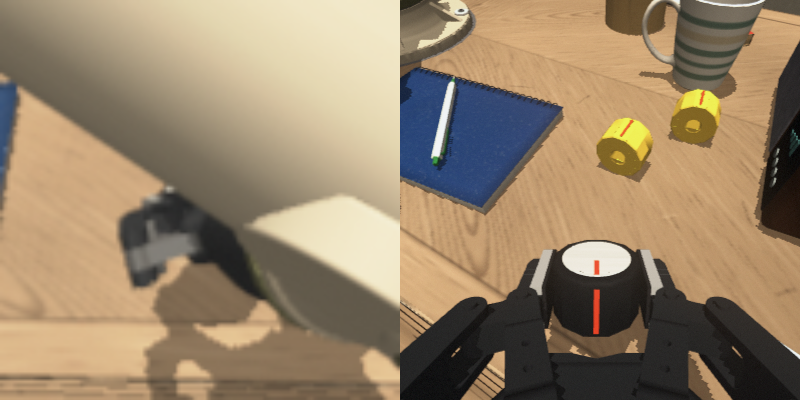

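The knob is held tilted 55° with its silver top upper, at about (597,260) in the wrist half. I'll lower it onto its rim.

{"api": "jog_arm", "payload": {"slide": [[-0.33, 0, 0.23], [-0.33, 0, 0.23], [-0.33, 0, 0.23], [-0.33, 0, 0.23], [-0.08, 0, 0.06], [0, 0, 0], [0, 0, 0]], "dr": [[0, 0, 0], [0, 0, 0], [0, 0, 0], [0, 0, 0], [0, 0, 0], [0, 0, 0], [0, 0, 0]], "claw": [-1, -1, -1, -1, -1, -1, -1]}}

```text
time_s: 13.95
ee_pos: [0.491, -0.2158, 0.0288]
tcp_rot: [3.141, -0.96, 2.098]
wrist_force: [-0.3, -0.5, -0.6]
finger_gap: 0.0431
gripper_force: 30.9
```

{"api": "jog_arm", "payload": {"slide": [[-0.06, 0, 0.04], [-0.06, 0, 0.04], [0, 0, 0], [0, 0, 0]], "dr": [[0, 0, 0], [0, 0, 0], [0, 0, 0], [0, 0, 0]], "claw": [-1, -1, -1, -1]}}

```text
time_s: 14.45
ee_pos: [0.4911, -0.2159, 0.0279]
tcp_rot: [3.139, -0.961, 2.1]
wrist_force: [-1.0, -2.3, 11.5]
finger_gap: 0.0433
gripper_force: 31.7
```

{"api": "jog_arm", "payload": {"slide": [[0, 0, 0], [0, 0, 0], [0, 0, 0], [0, 0, 0], [0, 0, 0], [0, 0, 0]], "dr": [[0, 0, 0], [0, 0, 0], [0, 0, 0], [0, 0, 0], [0, 0, 0], [0, 0, 0]], "claw": [1, 1, 1, 1, 1, 1]}}

```text
time_s: 15.2
ee_pos: [0.4909, -0.2158, 0.0258]
tcp_rot: [3.141, -0.96, 2.098]
wrist_force: [0.1, -0.3, -0.3]
finger_gap: 0.0853
gripper_force: 0.0
```

Run:
```python
from h import *
q=sense();print({k:np.round(q[k],3) for k in('time_s','ee_pos','tcp_rot','finger_gap')})
w=snapshot('wrist'); np.savez('w4.npz',**w)
cv2.imwrite('pics/c4.png',cv2.resize(w['color'][180:400,200:440],(480,440)))
```

```text
{'time_s': np.float64(15.2), 'ee_pos': array([ 0.491, -0.216,  0.026]), 'tcp_rot': array([ 3.141, -0.96 ,  2.098]), 'finger_gap': np.float64(0.085)}
```

View pics/c4.png

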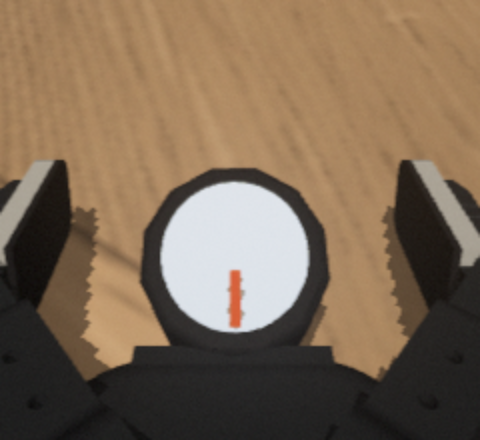

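The knob now stands upright with its silver disc up, centred at crop (235,256), and its orange line towards the gripper. I'll measure it, then retreat and view the shaft.

Run:
```python
from h import *
w=dict(np.load('w4.npz')); h=cv2.cvtColor(w['color'],cv2.COLOR_BGR2HSV)
m=((h[...,1]<40)&(h[...,2]>190)).astype(np.uint8); m[:260]=0; m[:,:270]=0;m[:,370:]=0;m[350:]=0
m=cv2.morphologyEx(m,cv2.MORPH_CLOSE,np.ones((9,9)))
c=max(cv2.findContours(m,0,2)[0],key=cv2.contourArea)[:,0]
for z in(.03,.034): 
  P=np.array([pt(w,*a,z)[:2] for a in c]).astype(np.float32); print(cv2.minEnclosingCircle(P),cv2.fitEllipse(P))
orange(w,[.49,-.216,.03],60,.03)
```

```text
((0.49987298250198364, -0.22863906621932983), 0.017266809940338135) ((0.49985942244529724, -0.22868433594703674), (0.033842265605926514, 0.033964209258556366), 15.55507755279541)
((0.5004554986953735, -0.2296699434518814), 0.016765911132097244) ((0.5004413723945618, -0.22971433401107788), (0.03285390883684158, 0.032972294837236404), 15.553837776184082)
72 [317.40277778 323.97222222] line deg -63.05603 ends [ 0.50238883 -0.23223621] [ 0.50572953 -0.23880859] len 0.00737267641673636
```

{"api": "jog_arm", "payload": {"slide": [[0, 0, -1], [0, 0, -1], [0, 0, -1], [0, 0, -1], [0, 0, -1], [-0.4, 0, -0.6], [-0.4, 0, -0.6], [0, 0, -1], [0, 0, -1], [0, 0, -1], [0, 0, -1], [0, 0, -1], [0, 0, -1], [0, 0, 0], [0, 0, 0], [0, 0, 0], [0, 0, 0]], "dr": [[0, 0, 0], [0, 0, 0], [0, 0, 0], [0, 0, 0], [0, -1, 0], [0, -1, 0], [0, -1, 0], [0, -1, 0], [0, -1, 0], [0, -1, 0], [0, -1, 0], [0, -1, 0], [0, -1, 0], [0, -1, 0], [0, -1, 0], [0, 0, 0], [0, 0, 0]], "claw": [1, 1, 1, 1, 1, 1, 1, 1, 1, 1, 1, 1, 1, 1, 1, 1, 1]}}

```text
time_s: 17.38
ee_pos: [0.5736, -0.359, 0.1929]
tcp_rot: [-3.141, -0.001, 2.097]
wrist_force: [0.3, 0.2, -0.0]
finger_gap: 0.0855
gripper_force: 0.0
```

{"api": "jog_arm", "payload": {"slide": [[0.96, 0.82, 0], [0.96, 0.82, 0], [0.96, 0.82, 0], [0.96, 0.82, 0], [0.96, 0.82, 0], [0.96, 0.82, 0], [0.96, 0.82, 0], [0.96, 0.82, 0], [0.96, 0.82, 0], [0.96, 0.82, 0], [0.96, 0.82, 0], [0.96, 0.82, 0], [0, 0, 0], [0, 0, 0]], "dr": [[0, 0, 0], [0, 0, 0], [0, 0, 0], [0, 0, 0], [0, 0, 0], [0, 0, 0], [0, 0, 0], [0, 0, 0], [0, 0, 0], [0, 0, 0], [0, 0, 0], [0, 0, 0], [0, 0, 0], [0, 0, 0]], "claw": [1, 1, 1, 1, 1, 1, 1, 1, 1, 1, 1, 1, 1, 1]}}

```text
time_s: 19.12
ee_pos: [0.6281, -0.0608, 0.1926]
tcp_rot: [-3.141, -0.001, 2.097]
wrist_force: [-0.1, -0.1, -0.7]
finger_gap: 0.0854
gripper_force: 0.0
```

Run:
```python
from h import *
q=sense();print({k:np.round(q[k],3) for k in('time_s','ee_pos','tcp_rot','joint_pos')})
w=snapshot('wrist'); np.savez('w5.npz',**w)
u,v=px(w,[.616,-.041,.12]).astype(int); print(u,v)
cv2.imwrite('pics/c5.png',cv2.resize(w['color'][v-35:v+35,u-35:u+35],(560,560),interpolation=cv2.INTER_CUBIC))
```

```text
{'time_s': np.float64(19.125), 'ee_pos': array([ 0.628, -0.061,  0.193]), 'tcp_rot': array([-3.141e+00, -1.000e-03,  2.097e+00]), 'joint_pos': array([ 0.435,  0.485, -0.553,  1.413,  0.256,  1.316,  0.395])}
314 191
```

View pics/c5.png

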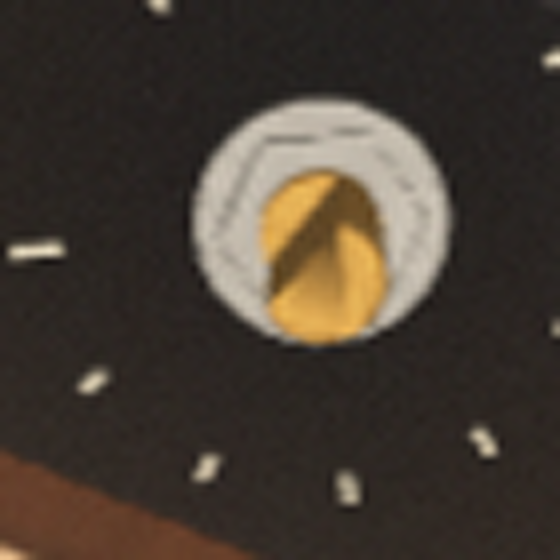

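The crop shows the nut around (320,220) and the brass tip lying towards (325,280). The dark diagonal stripe from (345,185) to (270,290) is the flat's wall, with the bright ledge at its upper left, so the flat faces about world -x. Next I fit the stripe edge.

Run:
```python
from h import *
w=dict(np.load('w5.npz')); im=cv2.resize(w['color'],None,fx=4,fy=4,interpolation=cv2.INTER_CUBIC); 
f=lambda a:(np.array(a)+.5)/4-.5   # upscaled px -> px
h=cv2.cvtColor(im,cv2.COLOR_BGR2HSV); x0,y0=(314-35)*4,(191-35)*4
sub=h[y0+70:y0+180,x0+115:x0+205]; br=(sub[...,1]>110)&(sub[...,0]>10)&(sub[...,0]<30)
q=np.argwhere(br)[:,::-1]+[x0+115,y0+70]; print('brass',len(q),q.min(0)-[x0,y0],q.max(0)-[x0,y0])
V=sub[...,2]; print(np.where(br,V,0)[::6,::5])
# dark stripe
for T in(110,130,150):
    d=(br&(V<T)).astype(np.uint8); n,L,st,c=cv2.connectedComponentsWithStats(d); i=1+st[1:,4].argmax()
    Q=np.argwhere(L==i)[:,::-1]+[x0+115,y0+70]
    l=cv2.fitLine(Q.astype(np.float32),cv2.DIST_HUBER,0,.01,.01).ravel()
    a,b=pt(w,*f(l[2:]-l[:2]*25),.115),pt(w,*f(l[2:]+l[:2]*25),.115); dd=(b-a)[:2]
    print(T,len(Q),'img',(l[2:]-[x0,y0])*2,'world deg',np.degrees(np.arctan2(dd[1],dd[0])),a,b)
# nut ring centre (shiny) at z=.0995
m=((h[...,1]<50)&(h[...,2]>110)).astype(np.uint8); z=np.zeros_like(m); z[y0+40:y0+180,x0+85:x0+235]=1
m=cv2.morphologyEx(m*z,cv2.MORPH_OPEN,np.ones((3,3)))
c=max(cv2.findContours(m,0,1)[0],key=cv2.contourArea); hu=cv2.convexHull(c)[:,0]
P=np.array([pt(w,*f(a),.0985)[:2] for a in hu],np.float32); print('nut',cv2.minEnclosingCircle(P),cv2.fitEllipse(P))
# tip low edge: bottom arc of brass on z=.12
B=np.array([pt(w,*f(a),.12)[:2] for a in q]); a=np.array([-.506,.8625]); b=np.array([.8625,.506])
print('extreme along -a',(B@a).min(),'b range',(B@b).min(),(B@b).max()); ca=(B@a).min()+.006
for cb in [((B@b).min()+(B@b).max())/2,(B@b).max()-.006]: print('tip centre',ca*a+cb*b)
```

```text
brass 4327 [131  85] [193 172]
[[  0   0   0   0   0   0   0   0   0   0   0   0   0   0   0   0   0   0]
 [  0   0   0   0   0   0   0   0   0   0   0   0   0   0   0   0   0   0]
 [  0   0   0   0   0   0   0   0   0   0   0   0   0   0   0   0   0   0]
 [  0   0   0   0   0   0   0 164 182 198 179 129   0   0   0   0   0   0]
 [  0   0   0   0   0 169 213 235 231 217 150  96 101 112   0   0   0   0]
 [  0   0   0   0 187 221 231 229 228 155  96 100 107 101   0   0   0   0]
 [  0   0   0   0 215 232 230 220 148  96  97 101 108 107  99   0   0   0]
 [  0   0   0   0 220 225 226 165  96  96  95 137 139 109 103   0   0   0]
 [  0   0   0   0 229 218 154  89  96  97 103 190 226 195 129   0   0   0]
 [  0   0   0   0 219 164 104  98  97 115 117 183 225 234 208 140   0   0]
 [  0   0   0   0 164 104  96 106 141 149 143 182 221 226 234 186   0   0]
 [  0   0   0   0   0  90  98 146 167 164 162 174 216 228 230 198   0   0]
 [  0   0   0   0   0 110 172 195 186 180 178 177 218 225 227 202   0   0]
 [  0   0   0   0 142 202 217 204 200 196 192 190 225 226 222 189   0   0]
 [  0   0   0   0 2
[... 428 characters left out ...]
.61566344 -0.04058376  0.115     ] [ 0.61769156 -0.03144938  0.115     ]
130 1113 img [319.18164062 233.0065918 ] world deg 76.39679914668777 [ 0.61572531 -0.04059359  0.115     ] [ 0.61792494 -0.03150361  0.115     ]
150 1312 img [319.25415039 235.13122559] world deg 77.15406222735604 [ 0.61589253 -0.04078362  0.115     ] [ 0.61797373 -0.03165708  0.115     ]
nut ((0.618789553642273, -0.03892314061522484), 0.012827769853174686) ((0.6188145279884338, -0.038880351930856705), (0.025169827044010162, 0.025403739884495735), 133.19186401367188)
extreme along -a -0.352314570281546 b range 0.5086032179515237 0.5197876483186099
tip centre [ 0.61872873 -0.03851343]
tip centre [ 0.61837702 -0.03871977]
```

Run:
```python
from h import *
w=dict(np.load('w5.npz')); V=w['color'].max(2).astype(float); x0,y0=279,156
def run(name,z,rows,sgn,T,x1,x2):
    E=[]
    for v in rows:
        r=V[v,x1:x2]
        for k in range(len(r)-1):
            if (r[k]-T)*sgn>0>=(r[k+1]-T)*sgn: E.append((x1+k+(r[k]-T)/(r[k]-r[k+1]),v)); break
    P=np.array([pt(w,u,v,z)[:2] for u,v in E]); l=cv2.fitLine(P.astype(np.float32),cv2.DIST_HUBER,0,.0005,.0005).ravel()
    n=np.array([-l[1],l[0]]); print(name,'deg',np.degrees(np.arctan2(l[1],l[0])),'off',(P.mean(0)-[.6187,-.0388])@n,'res',((P-l[2:])@n*1e3).round(2)); return E
for T in(150,165,180): run('ledge edge',.103,range(178,192),1,T,312,323)
print(V[176:200,310:330].astype(int))
```

```text
ledge edge deg 82.9421 off 0.0020678458336891373 res [ 0.09 -0.07  0.   -0.11  0.02 -0.   -0.07  0.09 -0.03  0.08  0.07 -0.05
 -0.53]
ledge edge deg 82.077995 off 0.0025871439664788935 res [ 3.74  0.01  0.07 -0.09  0.02 -0.   -0.05  0.09 -0.08  0.02  0.02]
ledge edge deg -87.47896 off -0.002759380650018316 res [-3.22 -3.47  1.02  1.04  0.72  0.55  0.39  0.05  0.08 -0.21 -0.43  5.04]
[[169 193 196 194 192 192 193 193 192 190 191 193 192 193 192 193 191 177
  179 191]
 [173 202 194 193 191 188 172 158 154 149 149 160 176 188 190 193 195 191
  190 191]
 [189 194 194 189 171 157 170 194 217 224 186 116 115 144 176 193 194 195
  181 175]
 [199 196 192 172 172 213 230 230 226 209 149 100 104 104 132 178 194 194
  196 169]
 [192 196 174 182 219 230 230 229 216 155  97  99 104 108 105 154 193 198
  199 200]
 [193 181 188 220 228 229 228 228 186 112  98  99 106 107 105 122 172 195
  198 203]
 [195 182 202 228 231 229 227 186 114  98  97  99 106 108 106 104 158 197
  198 203]
 [193 204 218 226 227 228 200 133  96  95  99 110 115 110 109 103 159 199
  199 202]
 [193 198 215 222 222 209 154  97 
[... 626 characters left out ...]
 209 161
  171 191]
 [176 167 143 111 186 214 198 194 192 189 187 180 213 229 221 221 202 167
  180 192]
 [197 181 144 202 229 214 210 207 203 198 195 193 218 230 222 217 188 178
  195 193]
 [197 187 194 218 229 224 219 217 216 210 208 207 223 229 221 197 178 189
  198 171]
 [188 192 189 211 231 229 227 226 225 221 215 215 223 230 213 170 176 194
  171 106]
 [111 166 176 180 206 218 224 228 230 228 225 224 227 229 193 149 170 149
   76  42]
 [ 45  80 150 167 167 202 217 218 218 218 216 224 228 201 170 148  76  40
   42  39]
 [ 44  43  45  57 112 133 143 173 179 173 153 145 109  86  77  43  40  42
   42  43]
 [ 41  45  43  42  43  41  42  56  70  57  44  43  44  41  39  43  46  41
   42  42]]
```

The flat's edge fits cleanly at 82.9°, 2.1 mm from the axis (2.4 expected), so the shaft's +x points at about -7°. The shaft centre is (0.6187, -0.0388). Now I'll go back for the knob.

{"api": "jog_arm", "payload": {"slide": [[-0.4, -0.98, 0], [-0.4, -0.98, 0], [-0.4, -0.98, 0], [-0.4, -0.98, 0], [-0.4, -0.98, 0], [-0.4, -0.98, 0], [-0.4, -0.98, 0], [-0.4, -0.98, 0], [-0.4, -0.98, 0], [-0.4, -0.98, 0], [0, 0, 1], [0, 0, 1], [0, 0, 1], [0, 0, 1], [0, 0, 1], [0, 0, 0]], "dr": [[0, 0, 0], [0, 0, 0], [0, 0, 0], [0, 0, 0], [0, 0, 0], [0, 0, 0], [0, 0, 0], [0, 0, 0], [0, 0, 0], [0, 0, 0], [0, 0, 0], [0, 0, 0], [0, 0, 0], [0, 0, 0], [0, 0, 0], [0, 0, 0]], "claw": [1, 1, 1, 1, 1, 1, 1, 1, 1, 1, 1, 1, 1, 1, 1, 1]}}

```text
time_s: 21.18
ee_pos: [0.4972, -0.2285, 0.0917]
tcp_rot: [-3.14, -0.002, 2.097]
wrist_force: [-0.6, -0.1, 0.4]
finger_gap: 0.0855
gripper_force: 0.0
```

```bash
cat >> h.py <<'E'
def disc(w,X,z,W=60):
    h=cv2.cvtColor(w['color'],cv2.COLOR_BGR2HSV); u,v=px(w,X).astype(int)
    m=((h[...,1]<60)&(h[...,2]>150)).astype(np.uint8); k=np.zeros_like(m); k[max(v-W,0):v+W,max(u-W,0):u+W]=1
    m=cv2.morphologyEx(m*k,cv2.MORPH_CLOSE,np.ones((9,9)))
    c=max(cv2.findContours(m,0,1)[0],key=cv2.contourArea); c=cv2.convexHull(c)[:,0]
    P=np.array([pt(w,*a,z)[:2] for a in c],np.float32); e=cv2.fitEllipse(P); print('disc',u,v,e); return np.array(e[0])
E
python3 - <<'E'
from h import *
q=sense();print(q['ee_pos'],q['tcp_rot'])
w=snapshot('wrist'); np.savez('w6.npz',**w)
c=disc(w,[.5,-.2287,.03],.03); orange(w,[.5,-.2287,.03],60,.03)
d=c-q['ee_pos'][:2]; y=q['tcp_rot'][2]; print('tool x',d@[np.cos(y),np.sin(y)],'tool y',d@[np.sin(y),-np.cos(y)])
E
```

```text
[ 0.4972168  -0.22852353  0.09165174] [-3.13991015e+00 -2.46384140e-03  2.09675803e+00]
disc 318 229 ((0.5001327991485596, -0.2293005734682083), (0.034132037311792374, 0.034545619040727615), 118.96177673339844)
41 [318.02439024 243.34146341] line deg -59.22506 ends [ 0.50282596 -0.23398095] [ 0.50821225 -0.24302553] len 0.010526944632088947
tool x -0.0021359788786066702 tool y 0.0021317667079465397
```

{"api": "jog_arm", "payload": {"slide": [[-0.11, 0.11, 0.8], [0, 0, 0.9], [0, 0, 0.9], [0, 0, 0.83], [0, 0, 0], [0, 0, 0], [0, 0, 0], [0, 0, 0], [0, 0, 0], [0, 0, 0], [0, 0, 0]], "dr": [[0, 0, 0], [0, 0, 0], [0, 0, 0], [0, 0, 0], [0, 0, 0], [0, 0, 0], [0, 0, 0], [0, 0, 0], [0, 0, 0], [0, 0, 0], [0, 0, 0]], "claw": [1, 1, 1, 1, 1, -1, -1, -1, -1, -1, -1], "force": 40}}

```text
time_s: 22.6
ee_pos: [0.5027, -0.2293, 0.0252]
tcp_rot: [3.141, 0.001, 2.097]
wrist_force: [-1.8, -0.1, 6.1]
finger_gap: 0.0432
gripper_force: 41.3
```

{"api": "jog_arm", "payload": {"slide": [[0, 0, -1], [0, 0, -1], [0, 0, -1], [0, 0, -1], [0, 0, -1], [0, 0, -1], [0, 0, -1], [0.53, 0.98, 0], [0.53, 0.98, 0], [0.53, 0.98, 0], [0.53, 0.98, 0], [0.53, 0.98, 0], [0.53, 0.98, 0], [0.53, 0.98, 0], [0.53, 0.98, 0], [0.53, 0.98, 0], [0.53, 0.98, 0]], "dr": [[0, 0, 0], [0, 0, 0], [0, 0, 0], [0, 0, 0], [0, 0, 0], [0, 0, 0], [0, 0, 0], [0, 0, 0], [0, 0, 0], [0, 0, 0], [0, 0, 0], [0, 0, 0], [0, 0, 0], [0, 0, 0], [0, 0, 0], [0, 0, 0], [0, 0, 0]], "claw": [-1, -1, -1, -1, -1, -1, -1, -1, -1, -1, -1, -1, -1, -1, -1, -1, -1]}}

```text
time_s: 24.72
ee_pos: [0.6182, -0.0383, 0.1641]
tcp_rot: [-3.141, -0.0, 2.097]
wrist_force: [-0.3, -0.5, 0.2]
finger_gap: 0.0427
gripper_force: 40.8
```

{"api": "jog_arm", "payload": {"slide": [[0, 0, 0], [0, 0, 0], [0, 0, 0], [0, 0, 0], [0, 0, 0], [0, 0, 0], [0, 0, 0], [0, 0, 0], [0, 0, 0], [0, 0, 0], [0, 0, 0], [0, 0, 0], [0, 0, 0]], "dr": [[0, 0, -1], [0, 0, -1], [0, 0, -1], [0, 0, -1], [0, 0, -1], [0, 0, -1], [0, 0, -1], [0, 0, -1], [0, 0, -1], [0, 0, -1], [0, 0, -0.5], [0, 0, 0], [0, 0, 0]], "claw": [-1, -1, -1, -1, -1, -1, -1, -1, -1, -1, -1, -1, -1]}}

```text
time_s: 26.35
ee_pos: [0.618, -0.0389, 0.1642]
tcp_rot: [3.142, -0.0, 3.013]
wrist_force: [0.3, -0.6, -0.2]
finger_gap: 0.0431
gripper_force: 40.8
```

Run:
```python
from h import *
q=sense();print({k:np.round(q[k],4) for k in('time_s','ee_pos','tcp_rot','finger_gap','wrist_force')})
w=snapshot('wrist'); np.savez('w7.npz',**w); e=q['ee_pos']
zt=e[2]-.0245+.03; c=disc(w,[*e[:2],zt],zt); orange(w,[*e[:2],zt],70,zt)
print('to shaft',np.array([.6187,-.0388])-c, 'tilt depth',[w['depth'][y,x] for y,x in((225,318),(240,318))])
s=snapshot('side'); u,v=px(s,[.6187,-.0388,.13]).astype(int)
cv2.imwrite('pics/c7.png',np.hstack([cv2.resize(s['color'][v-40:v+30,u-35:u+35],(400,400)),cv2.resize(w['color'][100:300,220:420],(400,400))]))
```

```text
{'time_s': np.float64(26.35), 'ee_pos': array([ 0.618 , -0.0389,  0.1642]), 'tcp_rot': array([ 3.1416e+00, -2.0000e-04,  3.0127e+00]), 'finger_gap': np.float64(0.0431), 'wrist_force': array([ 0.2678, -0.6477, -0.1679])}
disc 316 281 ((0.6168296933174133, -0.039275605231523514), (0.03422437608242035, 0.034462179988622665), 167.5367889404297)
62 [315.93548387 297.74193548] line deg -8.121262 ends [ 0.62155804 -0.0398323 ] [ 0.63283811 -0.04144196] len 0.011394338209846084
to shaft [0.00187031 0.00047561] tilt depth [np.float32(0.14949533), np.float32(0.13461787)]
```

View pics/c7.png

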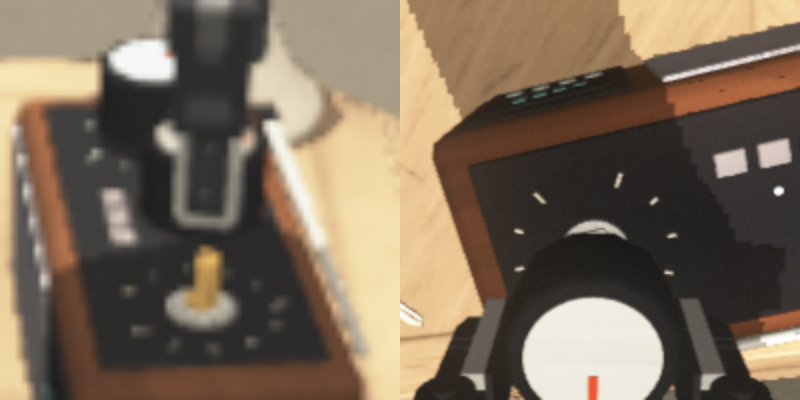

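The side view shows the knob just above the shaft, whose tip is at about (207,250) in the crop. In the wrist half, the index line points the right way, at -8° against -7° needed. I'll correct about 2 mm and descend.

{"api": "jog_arm", "payload": {"slide": [[-0.1, 0.03, 0], [0, 0, 0.3], [0, 0, 0.3], [0, 0, 0.3], [0, 0, 0.1], [0, 0, 0.1], [0, 0, 0.1], [0, 0, 0]], "dr": [[0, 0, -0.2], [0, 0, 0], [0, 0, 0], [0, 0, 0], [0, 0, 0], [0, 0, 0], [0, 0, 0], [0, 0, 0]], "claw": [-1, -1, -1, -1, -1, -1, -1, -1]}}

```text
time_s: 27.45
ee_pos: [0.6201, -0.0385, 0.1402]
tcp_rot: [3.142, -0.0, 3.031]
wrist_force: [0.2, -0.2, -0.2]
finger_gap: 0.0428
gripper_force: 40.8
```

{"api": "jog_arm", "payload": {"slide": [[0, 0, 0.1], [0, 0, 0.1], [0, 0, 0.1], [0, 0, 0.1], [0, 0, 0]], "dr": [[0, 0, 0], [0, 0, 0], [0, 0, 0], [0, 0, 0], [0, 0, 0]], "claw": [-1, -1, -1, -1, -1]}}

```text
time_s: 28.08
ee_pos: [0.6201, -0.0385, 0.1321]
tcp_rot: [3.141, -0.0, 3.031]
wrist_force: [0.5, -0.2, -0.3]
finger_gap: 0.0431
gripper_force: 40.8
```

{"api": "jog_arm", "payload": {"slide": [[0, 0, 0.1], [0, 0, 0.1], [0, 0, 0.05], [0, 0, 0], [0, 0, 0]], "dr": [[0, 0, 0], [0, 0, 0], [0, 0, 0], [0, 0, 0], [0, 0, 0]], "claw": [-1, -1, -1, -1, -1]}}

```text
time_s: 28.7
ee_pos: [0.6203, -0.0385, 0.1277]
tcp_rot: [3.142, 0.001, 3.031]
wrist_force: [-1.3, 0.2, 4.5]
finger_gap: 0.0423
gripper_force: 41.3
```

{"api": "jog_arm", "payload": {"slide": [[0, 0, 0.05], [0, 0, 0.05], [0, 0, 0.03], [0, 0, 0], [0, 0, 0]], "dr": [[0, 0, 0], [0, 0, 0], [0, 0, 0], [0, 0, 0], [0, 0, 0]], "claw": [-1, -1, -1, -1, -1]}}

```text
time_s: 29.32
ee_pos: [0.6205, -0.0385, 0.126]
tcp_rot: [-3.141, 0.001, 3.031]
wrist_force: [-4.8, 0.1, 12.8]
finger_gap: 0.043
gripper_force: 42.3
```

{"api": "jog_arm", "payload": {"slide": [[0.05, 0, 0.05], [0, 0, 0], [0, 0, 0]], "dr": [[0, 0, 0], [0, 0, 0], [0, 0, 0]], "claw": [-1, -1, -1]}}

```text
time_s: 29.7
ee_pos: [0.6204, -0.0384, 0.1259]
tcp_rot: [-3.141, 0.004, 3.031]
wrist_force: [-3.2, -2.0, 15.7]
finger_gap: 0.043
gripper_force: 42.6
```

Run:
```python
from h import *
q=sense();print({k:np.round(q[k],4) for k in('time_s','ee_pos','tcp_rot','finger_gap','wrist_force')})
w=snapshot('wrist'); e=q['ee_pos']; zt=.131
c=disc(w,[*e[:2],zt],zt); orange(w,[*e[:2],zt],70,zt)
u,v=px(w,[*c,zt]).astype(int)
def med(s,u,v,r): return np.round(np.median([pt(s,a,b) for a in range(u-r,u+r+1) for b in range(v-r,v+r+1)],0),4)
print('our disc',med(w,u-10,v-6,4),med(w,u+10,v-6,4),med(w,u,v-14,3),med(w,u-12,v+10,3))
a=px(w,[.602,.0954,.134]).astype(int); print(a); 
if 0<a[0]<635 and 0<a[1]<395: print('fitted',med(w,*a,4))
p=px(w,[.60,-.075,.098]).astype(int); print('panel',p,med(w,*p,2))
```

```text
{'time_s': np.float64(29.7), 'ee_pos': array([ 0.6204, -0.0384,  0.1259]), 'tcp_rot': array([-3.1414,  0.0036,  3.031 ]), 'finger_gap': np.float64(0.043), 'wrist_force': array([-3.2379, -1.9714, 15.6764])}
disc 317 281 ((0.6246426105499268, -0.036163803189992905), (0.036542098969221115, 0.04726411774754524), 120.19255828857422)
60 [316.  297.5] line deg -6.391504 ends [ 0.62422761 -0.03939217] [ 0.63561447 -0.0406677 ] len 0.011458083165838052
our disc [ 0.6197 -0.0408  0.1318] [ 0.621  -0.031   0.1318] [ 0.6159 -0.0355  0.1319] [ 0.6291 -0.043   0.1321]
[610 221]
fitted [0.6011 0.0937 0.1353]
panel [250 224] [ 0.5996 -0.0751  0.0984]
```

The knob's disc is level at 0.1318 m. The fitted knob's disc reads 0.1353 m (0.134 nominal), so ours is 3 mm or slightly more below its home height, which is the end of the switch travel. The push is 15.7 N and the index line is at -6°.

```bash
python3 -c "
from bench import hand_in
print(hand_in())"
```

```text
the job is handed in; nothing more can be done
None
```

I handed the job in at about 29.8 s: the knob is upright and fully home on the shaft, flat to flat, pressed to the end of the switch at about 16 N and still gripped; the hand-in gave no verdict.

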